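Lock the reamer in the juicer's chuck and hold the dial at its third position

ROBOT

A 6-joint arm with a two-finger parallel gripper is mounted at the origin on the work surface. World frame = base frame: x ahead of the robot, y to its left, z up, the work surface at z = 0. Lengths are in m, angles in rad, forces in N, time in s.
With the tool pointing down it reaches from about 0.35 to 0.875 m from the base axis. Payload 4.2 kg.
Tool frame: the origin (TCP) lies between the finger pads, 19 mm behind the fingertips; this is the grasp point; z points along the fingers, y is the direction in which the jaws open and shut (so a half turn about z gives the same grasp; the last joint's range is limited). The gripper opens to 87 mm and grips with 3 to 60 N. Pads are 19 mm wide; open, the fingers measure 117 mm over their backs; the gripper's body (75 mm by 190 mm) begins 51 mm behind the grasp point.
Start: joints at [-0.905, 0.385, 0.008, 0, -1.194, -0.259], TCP at [0.247, -0.574, 0.241] pointing down, gripper open.
Joint ranges: [-3.14, 3.14], [-1.21, 2.06], [-1.07, 1.41], [-3.16, 2.05], [-2.99, -0.16], [-3.1, 3.1]. Speed limits (rad/s): [2.79, 2.79, 3.14, 3.14, 3.14, 3.14].

INTERFACE

Orientations are given as a 3x3 rotation matrix whose columns are the frame's x, y, z axes.
In Python, from bench import read_state, eyes, job gives the robot as it stands. The module is installed in compiled form; this text tells all that it offers.
- The arm moves only by the tool step_arm, never from a script. Its argument "increments" is a list of rows, each an object with "slide": the shift along the tool's x, y, z in mm, a list of three; "rot": the turn, a rotation vector about the tool's x, y, z in degrees, a list of three; "fingers": the finger opening in mm, from 0 to 87. In form: [{"slide": [x, y, z], "rot": [wx, wy, wz], "fingers": fingers}, ...]. A call has 1 to 20 rows; each row is the pose to reach, as a shift and turn from the pose measured when the call began, along the tool's axes at that moment; what a row does not reach only later rows make up. A row lasts 1/10 s, in which the tool goes at most 50 mm and 8.59 degrees, less where a joint would pass 70% of its speed; a pose out of reach is approached as far as the arm can. A call with a gripper value outside its range is refused whole. The fingers move at their own pace and stop on an object; "grip_force" is the grip in N (left out, the last holds). Time passes only in rows, so rows that repeat a pose let the fingers close. It gives the time, the measured TCP pose, the force and the opening at its end, in the units of the state.
- read_state(): the state, without advancing time (a new reading comes with each control period).
- eyes.snapshot(name): name is "scene" or "top" or "wrist"; returns a dict with "pixels" (480x640x3 uint8, red, green, blue), "fx", "fy", "cx", "cy" (pixels), "rvec" (rotation vector, rad) and "tvec" (3), from world to camera coordinates, as OpenCV has them; the wrist camera has in their place "hand_eye" (4x4, takes a point from camera to tool coordinates, whose origin is the TCP and whose axes are the flange's). Camera axes: x right, y down, z forward; pixel columns grow to the right and rows downward; lengths in m; the calibration is good to about 2 mm. The wrist camera is an equidistant fisheye: a pixel r from the principal point sees the ray r / f radians off the axis. A picture is of the moment at which its call begins: read the wrist's pose just before it. There is no depth.
- job.finish_job(): hands the job in, once; it reports no verdict.
The state is a dict: "time": time; "joints": joint angles; "qd": joint speeds; "joint_torque": joint torques, N m; "ee_pos": TCP position; "tcp_rot": TCP orientation; "ft_force": force on the tool from outside, world axes, zero at the start; "ft_torque": the same for the moment, N m; "gripper_width": finger opening in m.
Only numpy, scipy, OpenCV 4.12 (cv2) and the standard library are available. Lean on these libraries where they do the work, as an engineer would, in place of code of your own. Each camera call takes 0.05 s, during which the arm holds its last target. There are 200 camera calls.

TASK

Set the juicer running: the small reamer stands loose in its chuck, so first turn the round chuck sleeve clockwise as far as it goes, until the jaws grip the reamer's shank, and only then turn the dial clockwise past its first two clicks to the third position. The dial springs back when let go, so finish while the gripper is still holding it at the third position. Leave the reamer upright in its place in the chuck, and do not move anything else on the counter.

Things in the scene. Friction and masses are not known exactly. Their poses are not given: they have to be found in the camera images.
- juicer: Electric juicer, fixed to the counter: a white rounded box 150 (x) by 290 (y) by 70 mm high with its chuck and its dial on top. Origin: centre of its underside, on the counter. The chuck's upright axis stands at its (0, +80 mm), the dial's at its (0, -80 mm). Its y axis points from dial to chuck, z up.
- sleeve_top (a point): On the chuck's axis, level with the upper edge of the chuck sleeve, 123 mm above the counter. Sleeve: upright ribbed steel ring, 53 mm across its ribs, from 73 to 123 mm above the counter, turning about its upright axis. Take it from above, fingers either side, TCP 13 mm below this point; the reamer stands between the fingers, its tip 25 mm above this point.
- sleeve (a joint): Angle of the chuck sleeve, rad, growing clockwise seen from above: 0 fully open, jaws meet the reamer's shank at about 1.06, end stop at 1.2. Starts between 0 and 0.3. It stays where it is left (friction 0.12 N m); 0.5 N m is ample to bring it to the stop, where each jaw presses the shank with about 10 N.
- jaw0: One of three steel chuck jaws, 7 mm wide, 33 mm high, inside the sleeve; geared to the sleeve, 2.83 mm inward per rad. Origin on the chuck's axis, 92 mm above the counter when open.
- jaw1: Second jaw, as jaw0.
- jaw2: Third jaw, as jaw0.
- reamer: Small steel lime reamer standing loosely upright in the chuck: shank 10 mm thick and 57 mm long with a ridged cone on top 24 mm wide, 77.5 mm high in all. Origin: centre of the shank's foot, 70 mm above the counter; z along the shank, up.
- dial_grip (a point): On the dial's upright axis, 115 mm above the counter, where to pinch its bar: 8 mm below the bar's top.
- dial: The dial: black disc 56 mm wide with an upright grip bar 50 mm long (its own x), 12 mm thick (its own y), standing from 94 to 123 mm above the counter; origin on the dial's axis 85 mm above the counter. At off (0) the bar lies along the juicer's x. A white line marks its +x end.
- dial_turn (a joint): Angle of the dial, rad, growing clockwise seen from above: off 0, clicks (detents) at 0.4 and 0.8, third position 1.2, end stop 1.25. A spring drives it back to off from everywhere as soon as it is let go, through the clicks; turning takes up to 0.15 N m, holding it at the third position about 0.11 N m.
- fruit_bowl: Bystander, loose: white ceramic bowl 230 mm wide with five lemons and limes fixed in it, about 120 mm high. Origin: centre of its underside.
- tumbler: Bystander, loose: drinking glass, 68 mm wide, 85 mm high, standing in front of the juicer. Origin: centre of its underside.
- lime_half: Bystander, loose: half a lime, cut face down, 45 mm wide, 25 mm high, in front of the juicer. Origin: centre of its underside.
- big_reamer: Bystander, loose: spare white plastic reamer cone without shank, 54 mm wide, 46 mm high, behind the juicer. Origin: centre of its underside.
- spoon: Bystander, loose: steel spoon 180 mm long, lying on the counter behind the bowl. Origin: centre of its underside.
- mug: Bystander, loose: white mug, 80 mm wide, 92 mm high. Origin: centre of its underside.
- jar: Bystander, loose: glass jar with steel cap, 72 mm wide, 100 mm high. Origin: centre of its underside.

How it is judged:
On the way, in this order (a step that is already met when the one before it is completed fails the run):
1. the sleeve is turned until all three jaws grip the reamer's shank (value of joint sleeve above 1.12 rad and contact force between each of jaw0, jaw1, jaw2 and reamer above 2 N), for 0.2 s.
2. the dial is held by the fingers at its third position (value of joint dial_turn above 1.12 rad and contact force between the fingers and dial above 0.5 N), for 0.3 s.
At the end, for the whole second after the job is handed in: Fingers hold the dial past 1.12 rad with over 0.5 N; sleeve past 1.12 rad and each of the three jaws presses the reamer with over 2 N; reamer within 0.1 rad of upright and raised under 6 mm; every bystander within 30 mm of its start (all of step 1 and all of step 2 and angle between reamer's own z axis and vertical below 0.1 rad and z of reamer in the frame of juicer below 0.076 m and distance of each of fruit_bowl, tumbler, lime_half, big_reamer, spoon, mug, jar from where it was at the start of the episode below 0.03 m); the arm keeps its last pose, push and grip.
It fails at once if the dial is turned from off before the chuck sleeve is tight (value of joint dial_turn above 0.25 rad and value of joint sleeve below 1.05 rad).
It fails at once if the reamer is pulled out of the chuck (z of reamer in the frame of juicer above 0.085 m).
It fails at once if a bystander is knocked or moved by more than 30 mm (distance of any of fruit_bowl, tumbler, lime_half, big_reamer, spoon, mug, jar from where it was at the start of the episode above 0.03 m).
It also fails if it takes over 45 s, if anything falls off the work surface, if the arm or the gripper's body presses on something with over 40 N, if the wrist force passes 120 N, or if a joint passes its speed limit or range.

## Working session

There is one attempt and no reset: what is moved stays moved. The work goes in short steps, Python scripts to look and compute and a tool call to move; the robot and the scene stay as the last step left them, time stands still between calls to the robot, and variables do not carry over. Pictures are saved under pics/ and viewed, about 8 in all and at most 12, crops included, and the job is handed in when it is done.

Besides the shell and the picture viewer there is one more tool, called after "Emit:" by a JSON object that holds its "method" and its "body". step_arm: Moves the arm, as the interface text tells. Its arguments: {"type":"object","properties":{"increments":{"type":"array","items":{"type":"object","properties":{"slide":{"type":"array","items":{"type":"number"}},"rot":{"type":"array","items":{"type":"number"}},"fingers":{"type":"number"}}}},"grip_force":{"type":"number"}},"required":["increments"]}

```bash
mkdir -p pics
python3 - <<'E'
from bench import read_state, eyes
import cv2,numpy as np,pickle
s=read_state();print({k:np.round(v,3).tolist() for k,v in s.items()})
d={n:eyes.snapshot(n) for n in("scene","top")}
pickle.dump(d,open('s0.pkl','wb'))
for n in d:
  cv2.imwrite(f'pics/{n}0.png',d[n]['pixels'][:,:,::-1]);print(n,{k:v for k,v in d[n].items() if k!='pixels'})
E
```

```text
{'time': 0.0, 'joints': [-0.905, 0.386, 0.007, -0.001, -1.194, -0.259], 'qd': [0.001, 0.0, 0.003, -0.001, 0.001, -0.001], 'joint_torque': [0.001, -39.066, 18.741, 4.22, 0.011, -0.0], 'ee_pos': [0.247, -0.573, 0.24], 'tcp_rot': [[-0.918, -0.395, -0.001], [-0.395, 0.918, 0.002], [0.0, 0.002, -1.0]], 'ft_force': [-0.332, -0.288, 0.244], 'ft_torque': [-0.06, -0.036, 0.028], 'gripper_width': 0.087}
scene {'fx': 519.1391113004028, 'fy': 519.1391113004028, 'cx': 313.9489166686993, 'cy': 247.36914566214162, 'rvec': array([ 0.93743021,  2.40013131, -1.14452753]), 'tvec': array([ 0.41978604, -0.16491877,  1.6320525 ])}
top {'fx': 496.2737068180648, 'fy': 496.2737068180648, 'cx': 320.88402003744204, 'cy': 241.5278097197309, 'rvec': array([ 2.17096829, -2.02876813,  0.22346665]), 'tvec': array([-0.04208776,  0.58575569,  1.07371484])}
```

View pics/top0.png

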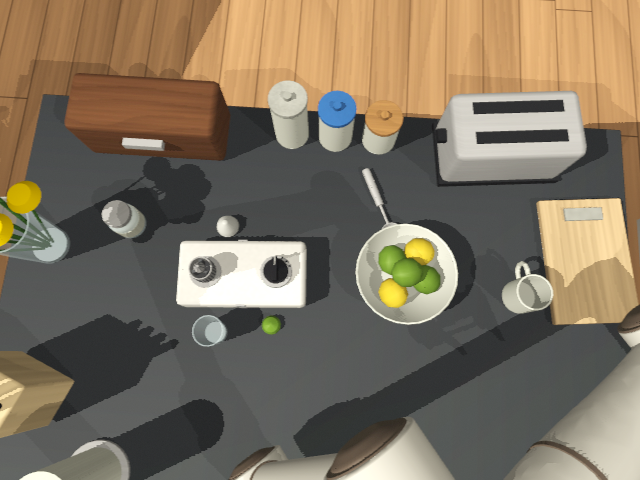

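View pics/scene0.png

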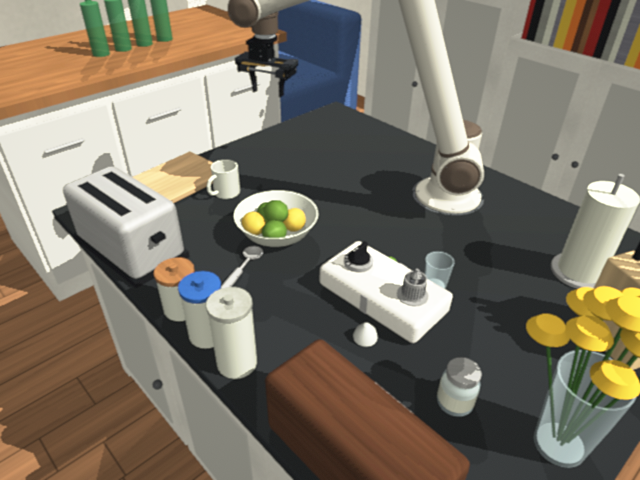

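The top view shows the juicer at about (178–306, 240–307), chuck near (203,269) and dial near (277,271). The scene view shows the dial at (358,255) and the chuck at (414,288).

```bash
cat > h.py <<'E'
import cv2,numpy as np,pickle
def cam(d):
    K=np.array([[d['fx'],0,d['cx']],[0,d['fy'],d['cy']],[0,0,1]]);R=cv2.Rodrigues(np.array(d['rvec']))[0];return K,R,np.array(d['tvec'])
def cast(d,px,z):
    K,R,t=cam(d);px=np.atleast_2d(px).astype(float);r=(np.linalg.inv(K)@np.c_[px,np.ones(len(px))].T).T@R;c=-R.T@t
    return c+r*((z-c[2])/r[:,2])[:,None]
def proj(d,P):
    K,R,t=cam(d);return cv2.projectPoints(np.atleast_2d(P).astype(float),np.array(d['rvec']),t,K,None)[0][:,0]
E
python3 - <<'E'
from h import *
d=pickle.load(open('s0.pkl','rb'))
t=d['top'];im=t['pixels'];c=-cam(t)[1].T@cam(t)[2];print('cam',c)
hsv=cv2.cvtColor(im,cv2.COLOR_RGB2HSV)
m=((hsv[:,:,2]>150)&(hsv[:,:,1]<60)).astype(np.uint8)
m[:, :160]=0;m[:,320:]=0;m[:238]=0;m[315:]=0
ct=max(cv2.findContours(m,0,1)[0],key=cv2.contourArea)[:,0]
for z in(0.07,0.06):
  P=cast(t,ct,z)[:,:2].astype(np.float32);r=cv2.minAreaRect(P);print(z,r)
for n,p,z in(('chuck',(203,269),.123),('dial',(277,271),.115)):print(n,cast(t,p,z))
a=cv2.resize(im[230:315,165:315],None,fx=5,fy=5,interpolation=cv2.INTER_CUBIC)[:,:,::-1]
s=d['scene'];b=cv2.resize(s['pixels'][230:345,310:460],None,fx=5,fy=5,interpolation=cv2.INTER_CUBIC)[:,:,::-1]
cv2.imwrite('pics/crop0.png',cv2.resize(np.vstack([a,b]),None,fx=.6,fy=.6,interpolation=cv2.INTER_AREA))
E
```

```text
cam [ 0.33874304 -0.0205223   1.1758302 ]
0.07 ((0.5018674731254578, 0.17162123322486877), (0.15196049213409424, 0.28768688440322876), 3.109637498855591)
0.06 ((0.5033425092697144, 0.17335879802703857), (0.15333464741706848, 0.29028844833374023), 3.109623908996582)
chuck [[0.49681906 0.24523089 0.123     ]]
dial [[0.50448345 0.08705117 0.115     ]]
```

View pics/crop0.png

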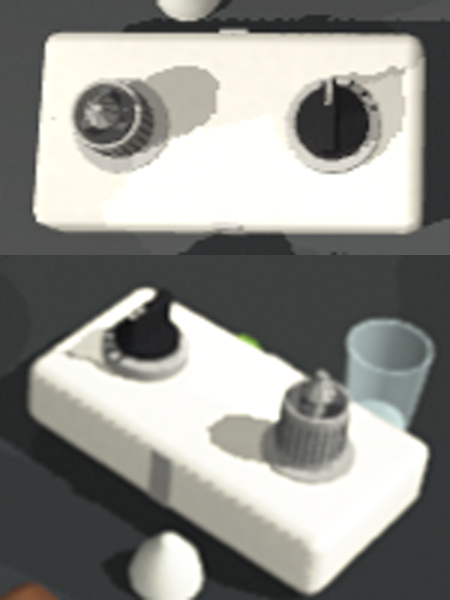

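The top crop shows the dial's bar along the juicer's x with its white mark at the far end (about (331,92)). The chuck is upright with the reamer in it at about (98,112). I'll go above the chuck for a closer look with the wrist camera.

Emit:
{"method": "step_arm", "body": {"increments": [{"slide":[-280,330,0],"rot":[0,0,0],"fingers":87},{"slide":[-280,330,0],"rot":[0,0,0],"fingers":87},{"slide":[-280,330,0],"rot":[0,0,0],"fingers":87},{"slide":[-280,330,0],"rot":[0,0,0],"fingers":87},{"slide":[-280,330,0],"rot":[0,0,0],"fingers":87},{"slide":[-280,330,0],"rot":[0,0,0],"fingers":87},{"slide":[-280,330,0],"rot":[0,0,0],"fingers":87},{"slide":[-280,330,0],"rot":[0,0,0],"fingers":87},{"slide":[-556,658,0],"rot":[0,0,0],"fingers":87},{"slide":[-556,658,0],"rot":[0,0,0],"fingers":87},{"slide":[-556,658,0],"rot":[0,0,0],"fingers":87},{"slide":[-556,658,0],"rot":[0,0,0],"fingers":87},{"slide":[-556,658,0],"rot":[0,0,0],"fingers":87},{"slide":[-556,658,0],"rot":[0,0,0],"fingers":87},{"slide":[-556,658,0],"rot":[0,0,0],"fingers":87},{"slide":[-556,658,0],"rot":[0,0,0],"fingers":87},{"slide":[-556,658,0],"rot":[0,0,0],"fingers":87},{"slide":[-556,658,0],"rot":[0,0,0],"fingers":87},{"slide":[-556,658,0],"rot":[0,0,0],"fingers":87},{"slide":[-556,658,0],"rot":[0,0,0],"fingers":87}]}}

```text
time: 2.1
ee_pos: [0.4969, 0.2498, 0.2409]
tcp_rot: [[-0.919, -0.395, -0.002], [-0.395, 0.919, 0.001], [0.002, 0.002, -1.0]]
ft_force: [-0.2, -0.5, -0.1]
gripper_width: 0.087
```

Run:
```python
from bench import read_state, eyes
from h import *
s=read_state();w=eyes.snapshot('wrist');print({k:np.round(s[k],4).tolist() for k in('time','joints','ee_pos','tcp_rot')})
pickle.dump((s,w),open('w1.pkl','wb'));print({k:v for k,v in w.items() if k!='pixels'})
cv2.imwrite('pics/w1.png',w['pixels'][:,:,::-1])
```

```text
{'time': 2.1, 'joints': [0.7562, 0.269, -0.1618, -0.0023, -1.1413, -1.9196], 'ee_pos': [0.4969, 0.2498, 0.2409], 'tcp_rot': [[-0.9186, -0.3953, -0.0024], [-0.3953, 0.9186, 0.0006], [0.002, 0.0015, -1.0]]}
{'fx': 371.64829954431775, 'fy': 371.64829954431775, 'cx': 325.2625102623661, 'cy': 235.36102641041109, 'hand_eye': array([[ 3.09600524e-04, -9.60064712e-01, -2.79777864e-01,
         7.61896602e-02],
       [ 9.99999843e-01,  4.28023120e-04, -3.62178109e-04,
         1.27978610e-03],
       [ 4.67465816e-04, -2.79777708e-01,  9.60064694e-01,
        -1.44016727e-01],
       [ 0.00000000e+00,  0.00000000e+00,  0.00000000e+00,
         1.00000000e+00]])}
```

View pics/w1.png

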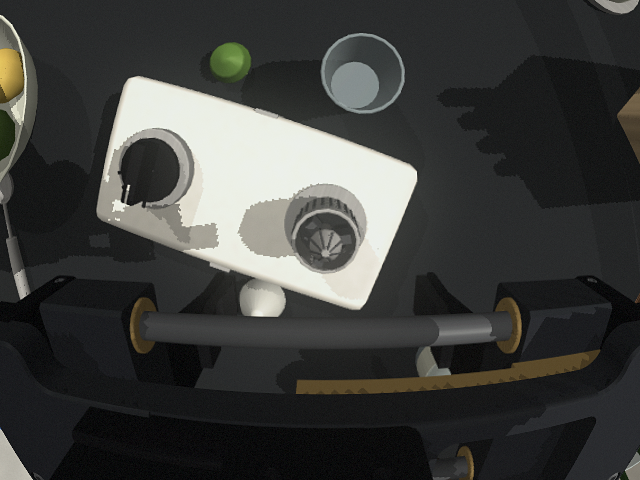

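The wrist view shows the sleeve's top ring centred near (326,240), the dial near (152,170) and the juicer outline corners near (133,77), (416,170), (360,308) and (98,215). I'll fit these.

```bash
cat >> h.py <<'E'
def wcast(s,w,px,z):
    px=np.atleast_2d(px).astype(float);v=(px-[w['cx'],w['cy']])/w['fx'];r=np.linalg.norm(v,axis=1,keepdims=True)
    ray=np.c_[v/np.maximum(r,1e-9)*np.sin(r),np.cos(r)]
    R=np.array(s['tcp_rot']);H=w['hand_eye'];c=np.array(s['ee_pos'])+R@H[:3,3];ray=ray@(R@H[:3,:3]).T
    return c+ray*((z-c[2])/ray[:,2])[:,None]
E
python3 - <<'E'
from h import *
s,w=pickle.load(open('w1.pkl','rb'));im=w['pixels']
hsv=cv2.cvtColor(im,cv2.COLOR_RGB2HSV);v=hsv[:,:,2]
# juicer outline
m=((v>95)&(hsv[:,:,1]<60)).astype(np.uint8);m[:70]=0;m[314:]=0;m[:,:92]=0;m[:,425:]=0;m[278:,:292]=0;m[70:115,315:]=0
ct=max(cv2.findContours(m,0,1)[0],key=cv2.contourArea)[:,0]
for z in(.07,.065):print('juicer',z,cv2.minAreaRect(wcast(s,w,ct,z)[:,:2].astype(np.float32)))
# dial dark and rings
print('sleeve extremes',wcast(s,w,[(326,240),(290,240),(362,240),(326,273),(326,208)],.123).round(4).tolist())
d=((v<60)).astype(np.uint8);d[:125]=0;d[212:]=0;d[:,:115]=0;d[:,195:]=0
cc=max(cv2.findContours(d,0,1)[0],key=cv2.contourArea)[:,0]
P=wcast(s,w,cc,.094)[:,:2].astype(np.float32);print('dial',cv2.minEnclosingCircle(P))
a=cv2.resize(im[170:290,270:380],None,fx=5,fy=5,interpolation=cv2.INTER_CUBIC)[:,:,::-1]
# overlay: predicted circles
cv2.imwrite('pics/c1.png',a)
E
```

```text
juicer 0.07 ((0.5046796202659607, 0.1740996539592743), (0.1506710946559906, 0.28233230113983154), 3.6884312629699707)
juicer 0.065 ((0.5059166550636292, 0.1733592003583908), (0.1530619114637375, 0.2868121862411499), 3.6884241104125977)
sleeve extremes [[0.4993, 0.2529, 0.123], [0.5098, 0.2285, 0.123], [0.4888, 0.2774, 0.123], [0.5233, 0.2633, 0.123], [0.4772, 0.2434, 0.123]]
dial ((0.5160914659500122, 0.09261217713356018), 0.03466751426458359)
```

View pics/c1.png

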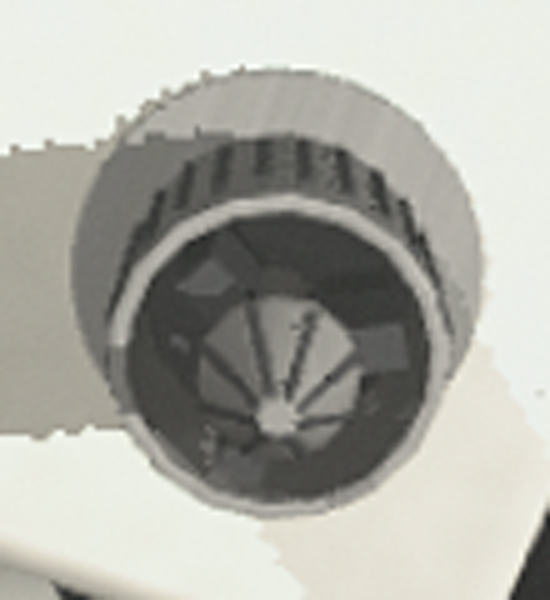

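Emit:
{"method": "step_arm", "body": {"increments": [{"slide":[-3.7,1.9,0],"rot":[0,0,-142],"fingers":87},{"slide":[-3.7,1.9,0],"rot":[0,0,-142],"fingers":87},{"slide":[-3.7,1.9,0],"rot":[0,0,-142],"fingers":87},{"slide":[-3.7,1.9,0],"rot":[0,0,-142],"fingers":87},{"slide":[-3.7,1.9,0],"rot":[0,0,-142],"fingers":87},{"slide":[-3.7,1.9,0],"rot":[0,0,-142],"fingers":87},{"slide":[-3.7,1.9,0],"rot":[0,0,-142],"fingers":87},{"slide":[-3.7,1.9,0],"rot":[0,0,-142],"fingers":87},{"slide":[-3.7,1.9,0],"rot":[0,0,-142],"fingers":87},{"slide":[-3.7,1.9,0],"rot":[0,0,-142],"fingers":87},{"slide":[-3.7,1.9,0],"rot":[0,0,-142],"fingers":87},{"slide":[-3.7,1.9,0],"rot":[0,0,-142],"fingers":87},{"slide":[-3.7,1.9,0],"rot":[0,0,-142],"fingers":87},{"slide":[-3.7,1.9,0],"rot":[0,0,-142],"fingers":87},{"slide":[-3.7,1.9,0],"rot":[0,0,-142],"fingers":87},{"slide":[-3.7,1.9,0],"rot":[0,0,-142],"fingers":87},{"slide":[-3.7,1.9,0],"rot":[0,0,-142],"fingers":87},{"slide":[-3.7,1.9,0],"rot":[0,0,-142],"fingers":87},{"slide":[-3.7,1.9,0],"rot":[0,0,-142],"fingers":87}]}}

```text
time: 4.05
ee_pos: [0.4994, 0.2513, 0.2418]
tcp_rot: [[0.966, -0.258, -0.002], [-0.258, -0.966, 0.001], [-0.002, -0.001, -1.0]]
ft_force: [0.1, 0.6, -0.0]
gripper_width: 0.087
```

Run:
```python
from bench import read_state, eyes
from h import *
s=read_state();w=eyes.snapshot('wrist');print({k:np.round(s[k],4).tolist() for k in('time','joints','ee_pos','tcp_rot')})
pickle.dump((s,w),open('w2.pkl','wb'))
cv2.imwrite('pics/w2.png',w['pixels'][:,:,::-1])
```

```text
{'time': 4.05, 'joints': [0.755, 0.2729, -0.1543, -0.0023, -1.1438, 0.5561], 'ee_pos': [0.4994, 0.2513, 0.2418], 'tcp_rot': [[0.9662, -0.2577, -0.0016], [-0.2577, -0.9662, 0.0014], [-0.0019, -0.0009, -1.0]]}
```

View pics/w2.png

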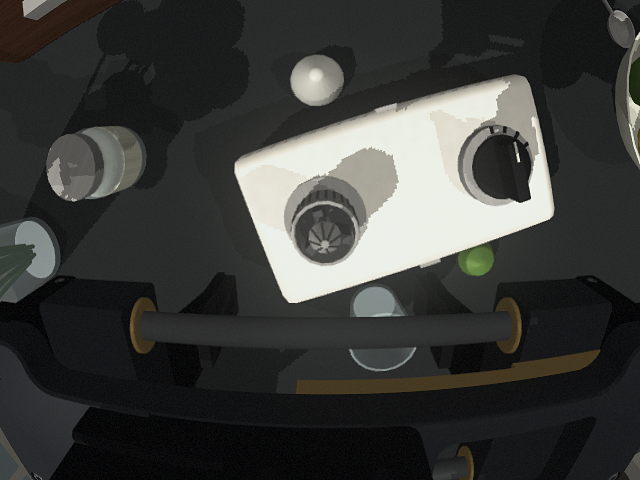

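This is the view from the other side, with the sleeve rim centred near (325,233), the dial disc near (500,165) and the bar running from (518,142) to (520,200). Averaging the two opposite views cancels the camera bias.

Run:
```python
from h import *
s,w=pickle.load(open('w2.pkl','rb'));im=w['pixels']
hsv=cv2.cvtColor(im,cv2.COLOR_RGB2HSV);v=hsv[:,:,2]
print('rim',wcast(s,w,[(325.3,233),(292,233),(359,233),(325,200),(325,266)],.123).round(4).tolist())
m=((v>110)&(hsv[:,:,1]<60)).astype(np.uint8);k=np.ones((5,5),np.uint8)
m[:72]=0;m[305:]=0;m[:,:230]=0;m[:,557:]=0;m[:107,:350]=0;m[285:,345:]=0;m=cv2.morphologyEx(m,cv2.MORPH_OPEN,k)
ct=max(cv2.findContours(m,0,1)[0],key=cv2.contourArea)[:,0]
r=cv2.minAreaRect(wcast(s,w,ct,.07)[:,:2].astype(np.float32));print('juicer',r)
# bar top edges, z=.123 : rough ends; white line
print('bar',wcast(s,w,[(518,142),(520,200)],.123).round(4).tolist())
a=cv2.resize(im[110:220,445:560],None,fx=3.5,fy=3.5,interpolation=cv2.INTER_CUBIC)[:,:,::-1]
b=cv2.resize(im[170:280,270:385],None,fx=3.5,fy=3.5,interpolation=cv2.INTER_CUBIC)[:,:,::-1]
a=np.clip(a.astype(float)*1.6,0,255)
cv2.imwrite('pics/c2.png',np.hstack([b,a])[:,:800])
```

```text
rim [[0.5012, 0.2522, 0.123], [0.5075, 0.2759, 0.123], [0.4948, 0.2282, 0.123], [0.5251, 0.2461, 0.123], [0.4762, 0.2591, 0.123]]
juicer ((0.5067517757415771, 0.17424297332763672), (0.14999012649059296, 0.28194156289100647), 3.546199083328247)
bar [[0.5335, 0.0908, 0.123], [0.488, 0.0966, 0.123]][ WARN:0@0.065] global loadsave.cpp:1063 imwrite_ Unsupported depth image for selected encoder is fallbacked to CV_8U.
```

View pics/c2.png

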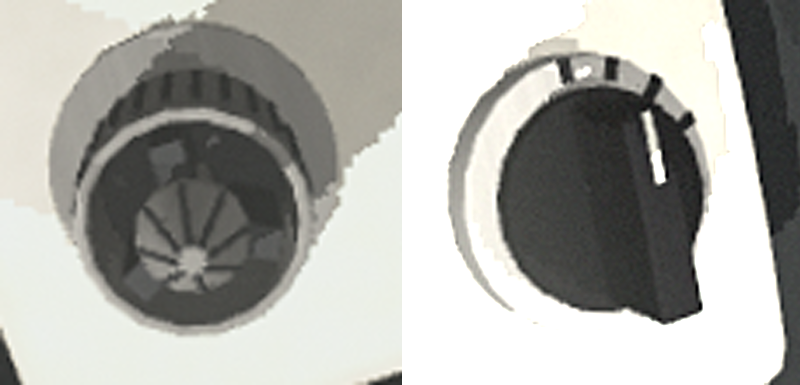

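Emit:
{"method": "step_arm", "body": {"increments": [{"slide":[1,-2.5,40],"rot":[0,0,0],"fingers":87},{"slide":[1,-2.5,80],"rot":[0,0,0],"fingers":87},{"slide":[1,-2.5,105],"rot":[0,0,0],"fingers":87},{"slide":[1,-2.5,125],"rot":[0,0,0],"fingers":87},{"slide":[1,-2.5,132],"rot":[0,0,0],"fingers":87},{"slide":[1,-2.5,132],"rot":[0,0,0],"fingers":87},{"slide":[1,-2.5,132],"rot":[0,0,0],"fingers":87}]}}

```text
time: 4.8
ee_pos: [0.5015, 0.2543, 0.1108]
tcp_rot: [[0.966, -0.257, 0.0], [-0.257, -0.966, 0.002], [-0.001, -0.002, -1.0]]
ft_force: [0.8, -0.2, 0.5]
gripper_width: 0.0873
```

Emit:
{"method": "step_arm", "body": {"increments": [{"slide":[-0.4,1.7,0.8],"rot":[0,0,0],"fingers":60},{"slide":[-0.4,1.7,0.8],"rot":[0,0,0],"fingers":60},{"slide":[-0.4,1.7,0.8],"rot":[0,0,0],"fingers":45},{"slide":[-0.4,1.7,0.8],"rot":[0,0,0],"fingers":45},{"slide":[-0.4,1.7,0.8],"rot":[0,0,0],"fingers":45},{"slide":[-0.4,1.7,0.8],"rot":[0,0,0],"fingers":45},{"slide":[-0.4,1.7,0.8],"rot":[0,0,0],"fingers":45},{"slide":[-0.4,1.7,0.8],"rot":[0,0,0],"fingers":45}], "grip_force": 40}}

```text
time: 5.6
ee_pos: [0.5004, 0.2517, 0.11]
tcp_rot: [[0.966, -0.257, -0.001], [-0.257, -0.966, 0.0], [-0.001, -0.0, -1.0]]
ft_force: [-0.3, -4.6, 3.1]
gripper_width: 0.0499
```

Emit:
{"method": "step_arm", "body": {"increments": [{"slide":[0,0.6,0],"rot":[0,0,5],"fingers":40},{"slide":[0,0.6,0],"rot":[0,0,10],"fingers":40},{"slide":[0,0.6,0],"rot":[0,0,15],"fingers":40},{"slide":[0,0.6,0],"rot":[0,0,20],"fingers":40},{"slide":[0,0.6,0],"rot":[0,0,25],"fingers":40},{"slide":[0,0.6,0],"rot":[0,0,30],"fingers":40},{"slide":[0,0.6,0],"rot":[0,0,35],"fingers":40},{"slide":[0,0.6,0],"rot":[0,0,40],"fingers":40},{"slide":[0,0.6,0],"rot":[0,0,45],"fingers":40},{"slide":[0,0.6,0],"rot":[0,0,48],"fingers":40},{"slide":[0,0.6,0],"rot":[0,0,48],"fingers":40}]}}

```text
time: 6.7
ee_pos: [0.5006, 0.2519, 0.11]
tcp_rot: [[0.455, -0.89, -0.0], [-0.89, -0.455, 0.002], [-0.002, -0.001, -1.0]]
ft_force: [0.4, -0.3, -0.4]
gripper_width: 0.0499
```

```bash
cat > st.py <<'E'
from bench import read_state
import numpy as np
s=read_state();R=np.array(s['tcp_rot']);print({k:np.round(s[k],3).tolist() for k in('time','joints','ee_pos','ft_force','ft_torque','gripper_width')},'yaw y',np.degrees(np.arctan2(R[1,1],R[0,1]))%360)
E
python3 st.py
```

```text
{'time': 6.7, 'joints': [0.755, 0.406, -0.325, -0.002, -0.839, -0.281], 'ee_pos': [0.501, 0.252, 0.11], 'ft_force': [0.407, -0.289, -0.439], 'ft_torque': [-0.138, 0.109, -0.175], 'gripper_width': 0.05} yaw y 207.07709053444992
```

Emit:
{"method": "step_arm", "body": {"increments": [{"slide":[0,0,0],"rot":[0,0,3],"fingers":40},{"slide":[0,0,0],"rot":[0,0,6],"fingers":40},{"slide":[0,0,0],"rot":[0,0,9],"fingers":40}]}}

```text
time: 7.0
ee_pos: [0.5006, 0.252, 0.11]
tcp_rot: [[0.31, -0.951, -0.0], [-0.951, -0.31, 0.002], [-0.002, -0.001, -1.0]]
ft_force: [0.7, -1.5, 1.2]
gripper_width: 0.0498
```

```bash
python3 st.py
```

```text
{'time': 7.0, 'joints': [0.755, 0.406, -0.325, -0.002, -0.839, -0.438], 'ee_pos': [0.501, 0.252, 0.11], 'ft_force': [0.699, -1.525, 1.242], 'ft_torque': [-0.611, 0.145, 0.17], 'gripper_width': 0.05} yaw y 198.06633768295967
```

Emit:
{"method": "step_arm", "body": {"increments": [{"slide":[0,0,0],"rot":[0,0,3],"fingers":40},{"slide":[0,0,0],"rot":[0,0,6],"fingers":40},{"slide":[0,0,0],"rot":[0,0,9],"fingers":40}]}}

```text
time: 7.3
ee_pos: [0.5007, 0.2521, 0.11]
tcp_rot: [[0.16, -0.987, 0.0], [-0.987, -0.16, 0.002], [-0.002, -0.001, -1.0]]
ft_force: [-1.2, -0.8, 1.8]
gripper_width: 0.0498
```

```bash
python3 st.py
```

```text
{'time': 7.3, 'joints': [0.755, 0.406, -0.325, -0.001, -0.838, -0.593], 'ee_pos': [0.501, 0.252, 0.11], 'ft_force': [-1.186, -0.755, 1.791], 'ft_torque': [0.162, 0.424, 0.949], 'gripper_width': 0.05} yaw y 189.21098401656656
```

Emit:
{"method": "step_arm", "body": {"increments": [{"slide":[0,0,0],"rot":[0,0,2],"fingers":40},{"slide":[0,0,0],"rot":[0,0,4],"fingers":40},{"slide":[0,0,0],"rot":[0,0,4],"fingers":40},{"slide":[0,0,0],"rot":[0,0,4],"fingers":40}]}}

```text
time: 7.7
ee_pos: [0.5007, 0.2525, 0.1102]
tcp_rot: [[0.096, -0.995, 0.001], [-0.995, -0.096, 0.002], [-0.002, -0.001, -1.0]]
ft_force: [-1.4, -0.4, 1.3]
gripper_width: 0.0492
```

```bash
python3 st.py
```

```text
{'time': 7.7, 'joints': [0.756, 0.406, -0.325, -0.001, -0.838, -0.66], 'ee_pos': [0.501, 0.253, 0.11], 'ft_force': [-1.422, -0.385, 1.347], 'ft_torque': [0.006, 0.518, 1.563], 'gripper_width': 0.049} yaw y 185.4808049449424
```

Emit:
{"method": "step_arm", "body": {"increments": [{"slide":[0,0,0],"rot":[0,0,0],"fingers":87},{"slide":[0,0,0],"rot":[0,0,0],"fingers":87},{"slide":[0,0,0],"rot":[0,0,0],"fingers":87},{"slide":[0,0,0],"rot":[0,0,0],"fingers":87},{"slide":[0,0,-30],"rot":[0,0,0],"fingers":87},{"slide":[0,0,-70],"rot":[0,0,0],"fingers":87},{"slide":[0,0,-110],"rot":[0,0,0],"fingers":87},{"slide":[0,0,-120],"rot":[0,0,0],"fingers":87}]}}

```text
time: 8.5
ee_pos: [0.5027, 0.2536, 0.2355]
tcp_rot: [[0.096, -0.995, 0.009], [-0.995, -0.095, 0.007], [-0.006, -0.01, -1.0]]
ft_force: [-0.3, 0.2, -0.1]
gripper_width: 0.0868
```

```bash
python3 st.py
```

```text
{'time': 8.5, 'joints': [0.755, 0.279, -0.164, 0.001, -1.117, -0.66], 'ee_pos': [0.503, 0.254, 0.235], 'ft_force': [-0.336, 0.159, -0.101], 'ft_torque': [0.013, 0.102, 0.001], 'gripper_width': 0.087} yaw y 185.4800289024313
```

Emit:
{"method": "step_arm", "body": {"increments": [{"slide":[160.6,7.8,0],"rot":[0,0,-88],"fingers":60},{"slide":[160.6,7.8,0],"rot":[0,0,-88],"fingers":60},{"slide":[160.6,7.8,0],"rot":[0,0,-88],"fingers":60},{"slide":[160.6,7.8,0],"rot":[0,0,-88],"fingers":60},{"slide":[160.6,7.8,0],"rot":[0,0,-88],"fingers":60},{"slide":[160.6,7.8,0],"rot":[0,0,-88],"fingers":60},{"slide":[160.6,7.8,0],"rot":[0,0,-88],"fingers":60},{"slide":[160.6,7.8,0],"rot":[0,0,-88],"fingers":60},{"slide":[160.6,7.8,0],"rot":[0,0,-88],"fingers":60},{"slide":[160.6,7.8,0],"rot":[0,0,-88],"fingers":60},{"slide":[160.6,7.8,0],"rot":[0,0,-88],"fingers":60},{"slide":[160.6,7.8,0],"rot":[0,0,-88],"fingers":60},{"slide":[160.6,7.8,0],"rot":[0,0,-88],"fingers":60},{"slide":[160.6,7.8,0],"rot":[0,0,-88],"fingers":60}]}}

```text
time: 9.9
ee_pos: [0.5102, 0.0929, 0.2342]
tcp_rot: [[0.998, 0.06, 0.009], [0.06, -0.998, 0.007], [0.009, -0.007, -1.0]]
ft_force: [-0.1, -0.3, 0.5]
gripper_width: 0.06
```

```bash
python3 st.py
python3 - <<'E'
from bench import read_state, eyes
from h import *
s=read_state();w=eyes.snapshot('wrist');print(np.round(s['tcp_rot'],4).tolist())
pickle.dump((s,w),open('w3.pkl','wb'))
cv2.imwrite('pics/w3.png',w['pixels'][:,:,::-1])
E
```

```text
{'time': 9.9, 'joints': [0.492, 0.205, -0.267, -0.003, -1.089, 1.14], 'ee_pos': [0.51, 0.093, 0.234], 'ft_force': [-0.1, -0.277, 0.517], 'ft_torque': [-0.085, 0.135, -0.019], 'gripper_width': 0.06} yaw y 273.4160722190835
[[0.9982, 0.0596, 0.0087], [0.0595, -0.9982, 0.0073], [0.0091, -0.0068, -0.9999]]
```

View pics/w3.png

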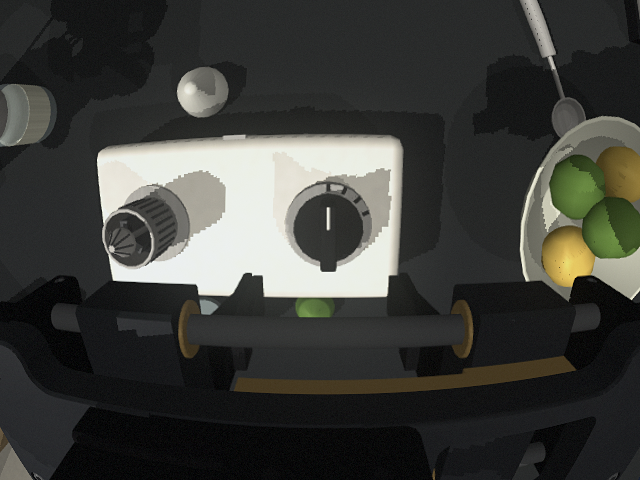

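The bar stands vertical in this view at about x=328, from (329,206) to (328,270), so it is still at off and the fingers are aligned with it.

Run:
```python
from h import *
s,w=pickle.load(open('w3.pkl','rb'))
print(wcast(s,w,[(328,192),(328.5,218),(328,270)],.123).round(4).tolist())
im=w['pixels'];a=cv2.resize(im[170:285,275:385],None,fx=5,fy=5,interpolation=cv2.INTER_CUBIC)[:,:,::-1].astype(float)
cv2.imwrite('pics/c3.png',np.clip(a*2.2,0,255).astype(np.uint8))
```

```text
[[0.545, 0.0951, 0.123], [0.5265, 0.0936, 0.123], [0.4874, 0.0916, 0.123]]
```

View pics/c3.png

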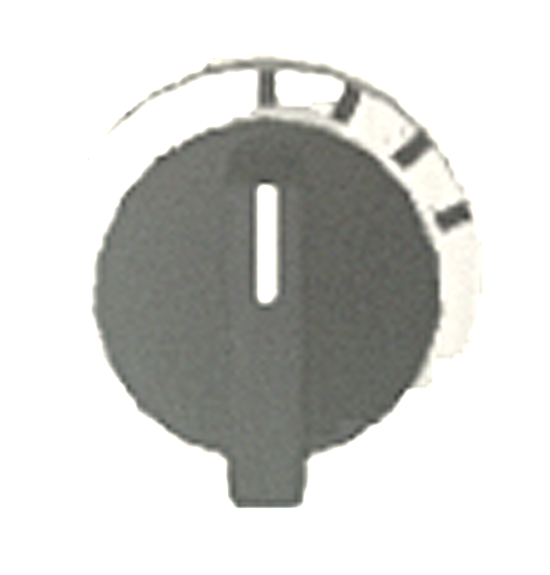

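The dial bar is central and still at off, at y≈0.0928 there, which matches the prediction. Descending.

Emit:
{"method": "step_arm", "body": {"increments": [{"slide":[-0.1,0.3,40],"rot":[-0.4,-0.5,0],"fingers":60},{"slide":[-0.2,0.6,75],"rot":[-0.4,-0.5,0],"fingers":60},{"slide":[-0.3,0.8,100],"rot":[-0.4,-0.5,0],"fingers":60},{"slide":[-0.3,0.9,115],"rot":[-0.4,-0.5,0],"fingers":60},{"slide":[-0.3,0.9,119],"rot":[-0.4,-0.5,0],"fingers":60},{"slide":[-0.3,0.9,119],"rot":[-0.4,-0.5,0],"fingers":60},{"slide":[-0.3,0.9,119],"rot":[-0.4,-0.5,0],"fingers":60}]}}

```text
time: 10.65
ee_pos: [0.5118, 0.0932, 0.1162]
tcp_rot: [[0.998, 0.06, 0.002], [0.06, -0.998, 0.001], [0.002, -0.0, -1.0]]
ft_force: [-0.1, -0.0, 0.1]
gripper_width: 0.0602
```

Emit:
{"method": "step_arm", "body": {"increments": [{"slide":[-0.6,0,1],"rot":[0,0,0],"fingers":25},{"slide":[-0.6,0,1],"rot":[0,0,0],"fingers":16},{"slide":[-0.6,0,1],"rot":[0,0,0],"fingers":13},{"slide":[-0.6,0,1],"rot":[0,0,0],"fingers":4},{"slide":[-0.6,0,1],"rot":[0,0,0],"fingers":4},{"slide":[-0.6,0,1],"rot":[0,0,0],"fingers":4},{"slide":[-0.6,0,1],"rot":[0,0,0],"fingers":4}], "grip_force": 45}}

```text
time: 11.35
ee_pos: [0.5111, 0.0923, 0.1152]
tcp_rot: [[0.998, 0.061, 0.002], [0.061, -0.998, -0.002], [0.001, 0.002, -1.0]]
ft_force: [6.2, -15.8, -2.0]
gripper_width: 0.0118
```

```bash
python3 st.py
```

```text
{'time': 11.35, 'joints': [0.493, 0.339, -0.421, 0.003, -0.81, 1.137], 'ee_pos': [0.511, 0.092, 0.115], 'ft_force': [6.208, -15.763, -1.961], 'ft_torque': [-4.982, -1.828, 0.051], 'gripper_width': 0.012} yaw y 273.47954266484334
```

Emit:
{"method": "step_arm", "body": {"increments": [{"slide":[0.2,0.5,0],"rot":[0,0,0],"fingers":4},{"slide":[0.2,0.5,0],"rot":[0,0,5],"fingers":4},{"slide":[0.2,0.5,0],"rot":[0,0,10],"fingers":4},{"slide":[0.2,0.5,0],"rot":[0,0,15],"fingers":4},{"slide":[0.2,0.5,0],"rot":[0,0,20],"fingers":4},{"slide":[0.2,0.5,0],"rot":[0,0,25],"fingers":4},{"slide":[0.2,0.5,0],"rot":[0,0,30],"fingers":4},{"slide":[0.2,0.5,0],"rot":[0,0,35],"fingers":4},{"slide":[0.2,0.5,0],"rot":[0,0,40],"fingers":4}]}}

```text
time: 12.25
ee_pos: [0.5111, 0.0915, 0.1152]
tcp_rot: [[0.802, -0.598, 0.001], [-0.598, -0.802, -0.002], [0.002, 0.001, -1.0]]
ft_force: [-0.8, 0.0, 0.2]
gripper_width: 0.0116
```

```bash
python3 st.py
```

```text
{'time': 12.25, 'joints': [0.491, 0.339, -0.421, 0.003, -0.811, 0.437], 'ee_pos': [0.511, 0.092, 0.115], 'ft_force': [-0.809, 0.003, 0.218], 'ft_torque': [-0.359, 0.209, 0.101], 'gripper_width': 0.012} yaw y 233.29062331004857
```

Emit:
{"method": "step_arm", "body": {"increments": [{"slide":[0,0,0],"rot":[0,0,5],"fingers":4},{"slide":[0,0,0],"rot":[0,0,10],"fingers":4},{"slide":[0,0,0],"rot":[0,0,15],"fingers":4},{"slide":[0,0,0],"rot":[0,0,20],"fingers":4},{"slide":[0,0,0],"rot":[0,0,24],"fingers":4},{"slide":[0,0,0],"rot":[0,0,27],"fingers":4},{"slide":[0,0,0],"rot":[0,0,29],"fingers":4},{"slide":[0,0,0],"rot":[0,0,31],"fingers":4},{"slide":[0,0,0],"rot":[0,0,31],"fingers":4},{"slide":[0,0,0],"rot":[0,0,31],"fingers":4},{"slide":[0,0,0],"rot":[0,0,31],"fingers":4},{"slide":[0,0,0],"rot":[0,0,31],"fingers":4}]}}

```text
time: 13.45
ee_pos: [0.5109, 0.0913, 0.1152]
tcp_rot: [[0.38, -0.925, 0.0], [-0.925, -0.38, -0.003], [0.002, 0.001, -1.0]]
ft_force: [-1.8, -1.3, 2.0]
gripper_width: 0.0118
```

```bash
python3 st.py
python3 - <<'E'
from bench import read_state, eyes
from h import *
s=read_state();w=eyes.snapshot('wrist');d=eyes.snapshot('scene');o=pickle.load(open('s0.pkl','rb'))['scene']
a=cv2.resize(w['pixels'],(480,360))
f=lambda p:cv2.resize(p[225:345,310:470],(480,360),interpolation=cv2.INTER_CUBIC)[:240,:]
b=cv2.resize(d['pixels'][225:345,310:470],(320,240),interpolation=cv2.INTER_CUBIC);c=cv2.resize(d['pixels'],(320,240))
out=np.zeros((480,800,3),np.uint8);out[:360,:480]=a;out[:240,480:]=b;out[240:,480:]=c
cv2.imwrite('pics/end.png',out[:,:,::-1])
E
```

```text
{'time': 13.45, 'joints': [0.491, 0.339, -0.422, 0.003, -0.811, -0.104], 'ee_pos': [0.511, 0.091, 0.115], 'ft_force': [-1.849, -1.284, 2.01], 'ft_torque': [-0.41, 0.485, 0.185], 'gripper_width': 0.012} yaw y 202.31151960787662
```

View pics/end.png

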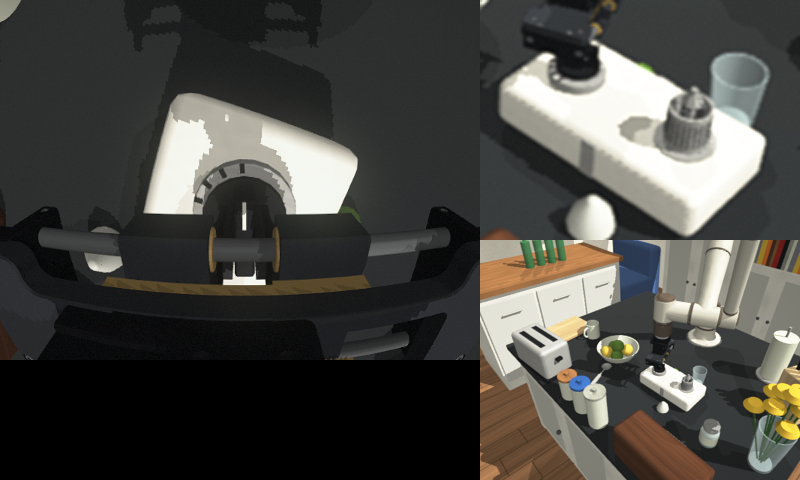

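The line on the bar (about (243,215)) stays in line with the fingers, the reamer is upright, and the bystanders look unmoved. Handing in.

```bash
python3 -c "
from bench import job;print(job.finish_job())"; python3 st.py
```

```text
the job is handed in; nothing more can be done
None
the job is handed in; nothing more can be done
```

The job is handed in at about 13.5 s of the 45 s allowed: the chuck is tightened, and the gripper is holding the dial at its third position. No verdict is reported, and I could not read the joint angles or the jaw forces directly.

- **Sleeve:** I gripped it at 40 N and turned it about 69° clockwise. Near the end the torque rose steeply, from 0.17 to 1.56 N m, which I took as the end stop. The last few degrees may include some slip or flex.
- **Dial:** I pinched the bar at 45 N and turned it 71.2° (about 1.24 rad, where the end stop is 1.25). The wrench stayed small at about 0.19 N m, and the gripper stayed closed at 11.8 mm on the 12 mm bar. In the last wrist picture the white line still lay along the fingers.
- **Rest of the counter:** in the last scene picture the reamer stands upright in the chuck, and the bystanders in view look unmoved. I judged that by eye and did not measure it.
- **Disagreements:** the top and wrist cameras put the juicer's position up to 5 mm apart in x. I used the average of two opposite wrist views of the sleeve. Closing on the dial bar gave a 16 N sideways force from a small offset, which dropped to about 1 N after I shifted the gripper.

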